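Move the angle jig's arm on by one index hole

ROBOT

A 6-joint arm with a two-finger parallel gripper is mounted at the origin on the work surface. World frame = base frame: x ahead of the robot, y to its left, z up, the work surface at z = 0. Lengths are in m, angles in rad, forces in N, time in s.
With the tool pointing down it reaches from about 0.325 to 0.85 m from the base axis. Payload 15.5 kg.
Tool frame: the origin (TCP) lies between the finger pads; the fingertips stand 14 mm ahead of it and the grasp point (between the pads) lies 5 mm behind it (tip_extent is the distance from the TCP to the fingertips, in m); z points along the fingers, y is the line along which they close (so a half turn about z gives the same grasp; the last joint's range is limited). The gripper opens to 91 mm and grips with 3 to 60 N. Pads are 32 mm wide; open, the fingers measure 118 mm over their backs; the gripper's body (76 mm by 178 mm) begins 60 mm behind the grasp point.
Start: joints at [-1.246, 0.494, 1.345, -0, 1.302, -0.096], TCP at [0.255, -0.571, 0.228] pointing down, gripper open.
Joint ranges: [-2.91, 2.91], [-0.82, 2.16], [0.22, 2.67], [-1.22, 4.37], [0.12, 2.79], [-3.08, 3.08]. Speed limits (rad/s): [1.89, 1.89, 2.57, 3.01, 3.01, 3.01].

INTERFACE

Orientations are given as a unit quaternion [w, x, y, z].
In Python, from bench import * gives the robot as it stands.
- The arm moves only by the shell command python3 -m creep 'ROWS' [FORCE]. ROWS is JSON, a list of rows, each a list of 7 numbers: the shift along the world's x, y, z normalised to -1 to 1, where 1 is 0.3 m, then the turn, a rotation vector about the world's x, y, z normalised to -1 to 1, where 1 is 180 degrees, then the closure, from 0 (fully open) to 1 (shut). A call has 1 to 5 rows; each row is the pose to reach, as a shift and turn from the pose commanded when the call began, turning the shorter way round; what a row does not reach only later rows make up. A row lasts 1/8 s, in which the tool goes at most 62.5 mm and 10.7 degrees, less where a joint would pass 70% of its speed; a pose out of reach is approached as far as the arm can. A call with a number of a shift or a turn outside -1 to 1 is refused whole. A call with a gripper value outside its range is refused whole. The fingers move at their own pace and stop on an object; FORCE is the grip in N (left out, the last holds). Time passes only in rows, so rows that repeat a pose let the fingers close. It gives the time, the measured TCP pose, the force, the opening and the grip force at its end, in the units of the state.
- get_state(): the state, without advancing time (a new reading comes with each control period).
- capture(name): name is "scene" or "top"; returns a dict with "img" (480x640x3 uint8, red, green, blue), "K" (3x3 intrinsics, pixels), "world_to_cam" (4x4, takes a point from world to camera coordinates). Camera axes: x right, y up, looking along -z (the intrinsics and any distortion apply to the point x, -y, -z); pixel columns grow to the right and rows downward; lengths in m; the calibration is good to about 2 mm. A picture is of the moment at which its call begins. There is no depth.
- hand_in(): hands the job in; it is judged then, once.
The state is a dict: "clock": time; "joint_positions": joint angles; "qvel": joint speeds; "joint_efforts": joint torques, N m; "ee_pos": TCP position; "orientation": TCP orientation; "contact_force": force on the tool from outside, world axes, zero at the start; "torque": the same for the moment, N m; "opening": finger opening in m; "grip_force": force on a finger pad.
Only numpy, scipy, OpenCV 4.12 (cv2) and the standard library are available. Lean on these libraries where they do the work, as an engineer would, in place of code of your own. Each camera call takes 0.05 s, during which the arm holds its last target. There are 200 camera calls.

TASK

Set the angle jig one hole further round, towards the side where the spring clamp with the beech offcut lies: hook a fingertip through the pull ring, without pinching it, lift the spring pin out of its hole, swing the arm to the neighbouring hole on that side and no further, and let the pin drop fully home in it. Then take the finger out of the ring and leave the arm locked there, with the tools, the clamp and the hinge plates left as they lie.

Things in the scene. Friction and masses are not known exactly. Their poses are not given: they have to be found in the camera images.
- jig: the screwed-down angle jig; its place and yaw (within 0.3 rad) differ each run. Origin on the panel below the arm's pivot. z up; -x points from the pivot over the middle of the drilled steel quadrant, roughly to the robot; +y to the robot's left. Behind the pivot (33 to 62 mm in +x) stands an aluminium fence 320 mm long in y, 52 mm high
- mid_hole (a point): mouth of the quadrant's middle hole, 175 mm from the pivot, 14 mm above the panel (top of the quadrant's rim, which spans 150 to 200 mm from the pivot). Five 11 mm holes lie on a circle of 175 mm radius about the pivot, 15 degrees (46 mm) apart: at -30, -15, 0, 15 and 30 degrees from the jig's -x
- swing_arm (a joint): angle of the arm about the pivot, rad; 0 along the jig's -x with the pin in the middle hole, as every run starts. Positive swings the ring end towards the jig's +y. Holes at -0.524, -0.262, 0, 0.262, 0.524. It turns stiffly (1 N at the ring), stays where it is left, and is locked (play 0.006 either way) while the pin stands in a hole
- bar_end (a point): top of the arm 190 mm from the pivot and 15 mm beyond the pin. The arm is an aluminium bar 40 mm wide, its top 28 mm above the panel, in line with the pivot, with a fence strip up to 58 mm high between 37 and 137 mm from the pivot
- index_pin (a joint): lift of the spring pin, m: 0 fully home in a hole, stop at 0.020. Vertical 9 mm pin with a round nose, in the arm 175 mm from the pivot, 11 mm deep in the hole: at 0.012 it is clear, and between holes it rests on the rim at 0.011. Its spring pushes down with 4 N when home, 7 N at 0.015, so it drops by itself into a hole that it comes over
- ring_inside: inner face of the steel pull ring standing upright on the pin, rising with it. Origin: ring centre, 90 mm above the panel with the pin home. Opening 45 mm across, ring 60 mm outside, 6 mm thick; it does not turn on the pin. x: the ring's level axis, along the arm to the pivot; y: level, across; z up. A fingertip goes in along x from the arm's free end, tilted 45 degrees, and lifts by the upper half
- pin_cap (a point): top of the pin's cap (r 9 mm, 7 mm thick) right below the ring, 63 mm above the panel with the pin home; under it the plunger barrel (r 12 mm) stands on the arm, 28 to 56 mm above the panel
- clamp_mid (a point): middle of the spring clamp with yellow jaws and black handles, gripping a beech offcut (100 x 19 x 44 mm); together 205 mm long, 110 mm wide, 44 mm high; lies loose to the left or to the right of the jig, differing from run to run. Point 16 mm above the panel
- hex_driver: hex driver with green grip, 200 mm long, 31 mm thick, lying loose on the side away from the clamp; origin on the panel under its middle
- spanner: steel combination spanner 180 mm long, 8 mm thick, lying loose; origin on the panel under its middle
- hinge_plate_a: loose aluminium hinge plate 64 x 44 x 4 mm with a 9 mm knuckle along one edge; origin on the panel under its middle
- hinge_plate_b: the other hinge plate, the same

How it is judged:
By the outcome, as a careful person would: the job done as asked, in the order asked, and still so for the second after the job is handed in, with the robot touching nothing.
It also fails if it takes over 42 s, if anything falls off the work surface, if the arm or the gripper's body presses on something with over 40 N, if the wrist force passes 120 N, or if a joint passes its speed limit or range.

## Working session

There is one attempt and no reset: what is moved stays moved. The work goes in short steps, Python scripts to look and compute and a shell command to move; the robot and the scene stay as the last step left them, time stands still between calls to the robot, and variables do not carry over. Pictures are saved under pics/ and viewed, at most 10 in all, crops included, and the job is handed in when it is done.

```bash
ls; mkdir -p pics; python3 - <<'E'
from bench import *
import cv2
for n in("scene","top"):
    c=capture(n); cv2.imwrite(f"pics/{n}0.png",c["img"][...,::-1]); print(n,c["K"],c["world_to_cam"],[k for k in c])
print(get_state())
E
```

```text
pics
scene [[560.78172313   0.         325.68003139]
 [  0.         560.78172313 238.1678861 ]
 [  0.           0.           1.        ]] [[ 0.66685143  0.74514732 -0.00804024 -0.36865155]
 [-0.58281895  0.52824231  0.61748047  0.26818738]
 [ 0.46436111 -0.40708173  0.78654512 -1.61881906]
 [ 0.          0.          0.          1.        ]] ['img', 'K', 'world_to_cam']
top [[624.08577114   0.         325.57983801]
 [  0.         624.08577114 240.78617589]
 [  0.           0.           1.        ]] [[ 0.01637634 -0.99985286 -0.00510685 -0.01565793]
 [ 0.99298789  0.01566543  0.11717354 -0.5766403 ]
 [-0.11707629 -0.00698992  0.99309832 -1.32173881]
 [ 0.          0.          0.          1.        ]] ['img', 'K', 'world_to_cam']
{'clock': 0.1, 'joint_positions': array([-1.24651574e+00,  4.94117002e-01,  1.34601221e+00, -2.82467347e-05,
        1.30252615e+00, -9.55018446e-02]), 'qvel': array([-0.00071846, -0.00112311, -0.00279006,  0.00046728,  0.00075999,
        0.00145237]), 'joint_efforts': array([ 2.28177603e-03, -8.80241060e+01, -3.82541478e+01,  7.09705520e-02,
        4.83592995e-02, -2.80642965e-06]), 'ee_pos': array([ 0.25462155, -0.57044751,  0.22741971]), 'orientation': array([-5.26328633e-04,  9.78052666e-01,  2.08357144e-01, -7.41761494e-05]), 'contact_force': array([-0.48469977, -0.55389994, -0.39271699]), 'torque': array([ 0.01112651, -0.01815631,  0.01554848]), 'grip_force': 0.0, 'opening': 0.09114107742934972}
```

View pics/scene0.png

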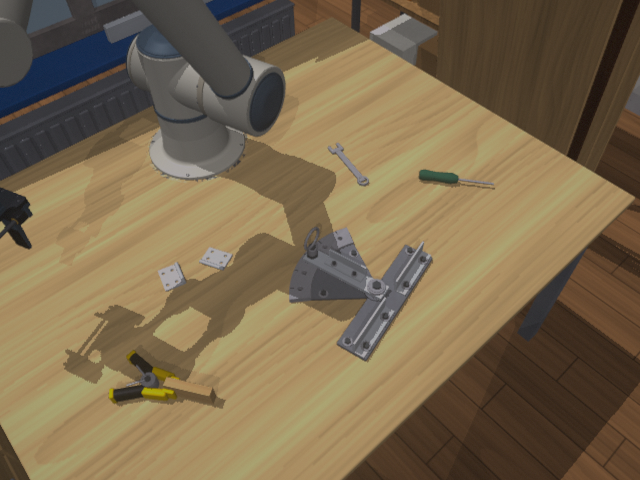

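View pics/top0.png

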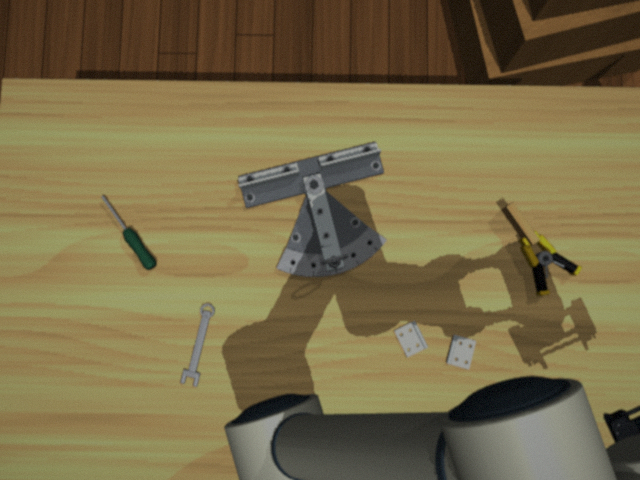

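The scene view shows the jig at about (345,275) with the ring near (313,238). In the top view the pivot is near (314,184) and the pin end near (335,265). The clamp is at (543,258) on the top view's right, which is the robot's -y side, so the target hole is -0.262. I'll zoom in on the jig.

```bash
python3 - <<'E'
import cv2,numpy as np
a=cv2.imread("pics/scene0.png")[215:335,270:390]; b=cv2.imread("pics/top0.png")[165:305,260:400]
z=lambda i,:cv2.resize(i,(400,400),interpolation=cv2.INTER_CUBIC)
o=np.hstack([z(a),z(b)]); o=np.clip(o.astype(float)*1.4,0,255).astype(np.uint8)
cv2.imwrite("pics/zoom0.png",o)
E
```

```text
(no output)
```

View pics/zoom0.png

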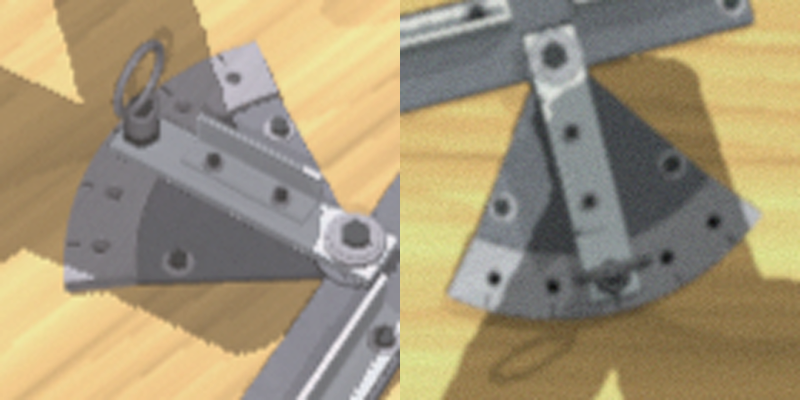

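The zoom shows four free holes, at crop top (94,278), (153,286), (266,257) and (313,221). The ring is edge-on at about (212,275) in the top crop, and its ellipse centre is about (139,78) in the scene crop. Next I fit the jig pose from the holes and check it against the ring.

```bash
cat > h.py <<'E'
import numpy as np
from scipy.optimize import least_squares
T=(np.array([[624.08577114,0,325.57983801],[0,624.08577114,240.78617589],[0,0,1]]),np.array([[0.01637634,-0.99985286,-0.00510685,-0.01565793],[0.99298789,0.01566543,0.11717354,-0.5766403],[-0.11707629,-0.00698992,0.99309832,-1.32173881]]))
S=(np.array([[560.78172313,0,325.68003139],[0,560.78172313,238.1678861],[0,0,1]]),np.array([[0.66685143,0.74514732,-0.00804024,-0.36865155],[-0.58281895,0.52824231,0.61748047,0.26818738],[0.46436111,-0.40708173,0.78654512,-1.61881906]]))
def ray(c,p):
    K,M=c; d=np.linalg.solve(K,[p[0],p[1],1.])*[1,-1,-1]; R=M[:,:3]
    return -R.T@M[:,3], R.T@d
def plane(c,p,z):
    o,d=ray(c,p); return o+d*(z-o[2])/d[2]
def proj(c,X):
    K,M=c; v=K@((M[:,:3]@X+M[:,3])*[1,-1,-1]); return v[:2]/v[2]
def tri(ps):
    A=[];b=[]
    for c,p in ps:
        o,d=ray(c,p); d/=np.linalg.norm(d); P=np.eye(3)-np.outer(d,d); A.append(P);b.append(P@o)
    return np.linalg.lstsq(np.vstack(A),np.hstack(b),rcond=None)[0]
E
python3 - <<'E'
from h import *
ft=lambda x,y:np.array([x/2.857+260-.3,y/2.857+165-.3]); fs=lambda x,y:np.array([x/3.3333+270-.3,y/3.3333+215-.3])
# top: right side of image = -y = negative angles
th=[(94,278,.5236),(153,286,.2618),(266,257,-.2618),(313,221,-.5236)]
sh=[(101,245,-.5236*0+np.nan)]
P=[plane(T,ft(x,y),.014) for x,y,a in th]; print(np.round(P,4))
def f(q):
    r=[]
    for (x,y,a),p in zip(th,P):
        t=q[2]+a
        # jig -x dir = (-cos yaw,-sin yaw); angle a towards +y => rotate clockwise
        t=q[2]-a
        r+=list(q[:2]-.175*np.array([np.cos(t),np.sin(t)])-p[:2])
    return r
s=least_squares(f,[.78,0,0]); q=s.x; print("pivot,yaw",q,"res mm",np.round(s.fun*1e3,1))
m=q[:2]-.175*np.array([np.cos(q[2]),np.sin(q[2])]); print("pin",m)
print("ring tri",tri([(T,ft(212,275)),(S,fs(139,78))]), "ring top-plane", plane(T,ft(212,275),.12),plane(S,fs(139,78),.09))
for n,X in(("pred cap",[*m,.063]),("ring",[*m,.09]),("ringtop",[*m,.12])): print(n,(proj(T,np.array(X))-[260,165])*2.857,(proj(S,np.array(X))-[270,215])*3.333)
print("pivot scene",(proj(S,np.array([*q[:2],.04]))-[270,215])*3.333)
# scene holes crop (115,191),(101,245)
for p in((115,191),(101,245),(232,77)):
    X=plane(S,fs(*p),.014); d=X[:2]-q[:2]; print(X,np.hypot(*d), q[2]-np.arctan2(-d[1],-d[0]))
E
```

```text
[[ 0.5311  0.0654  0.014 ]
 [ 0.5257  0.0199  0.014 ]
 [ 0.5494 -0.0666  0.014 ]
 [ 0.5779 -0.1025  0.014 ]]
pivot,yaw [0.70046136 0.02196129 0.27091286] res mm [-0.1  0.3 -0.2  0.4  0.3 -0.3 -0.  -0.4]
pin [ 0.53184414 -0.02487065]
ring tri [ 0.52937851 -0.0238553   0.08578813] ring top-plane [ 0.52580327 -0.02452188  0.12      ] [ 0.53257441 -0.02500836  0.09      ]
pred cap [211.10826524 272.56902366] [138.53391777 100.03478801]
ring [211.41023407 269.37227194] [137.44564667  76.27159926]
ringtop [211.76077303 265.66133921] [136.19368063  48.93401284]
pivot scene [353.94948885 229.79270877]
[ 0.55155411 -0.06679598  0.014     ] 0.1733528874787891 -0.26660259881973
[ 0.57963576 -0.10351964  0.014     ] 0.17419612816913285 -0.5333836200537578
[0.53168795 0.06427938 0.014     ] 0.17399795345764563 0.5165870156738208
```

The holes fit to within 0.4 mm, the pivot-to-hole radius checks, and the ring agrees with the fit. Pin is at (0.532,-0.025), yaw 0.271, target angle -0.262. I'll work out the tool poses with the lower finger (tool -y) through the ring, tool x level and 45° tilt.

```bash
cat >> h.py <<'E'
from scipy.spatial.transform import Rotation as Ro
PV=np.array([.70046,.02196]); YAW=.2709
def pose(d,lift=0,a=0,off=0):
    t=YAW-a; u=np.array([np.cos(t),np.sin(t),0]); z=np.array([0,0,1.])
    Rg=np.array([*(PV-.175*u[:2]),.09+lift])
    p=Rg+u*(d+.027)+z*(.0468-d)
    tz=(u-z)/2**.5; ty=(u+z)/2**.5
    return p,Ro.from_matrix(np.column_stack([np.cross(ty,tz),ty,tz]))
def rows(p0,q0,*targets):
    R0=Ro.from_quat(np.roll(q0,-1))
    for k in targets:
        p,R=pose(*k); print(k,np.round(p,4),np.round((p-p0)/.3,4),np.round((R*R0.inv()).as_rotvec()/np.pi,4))
E
python3 - <<'E'
from h import *
from bench import get_state
s=get_state(); rows(s["ee_pos"],s["orientation"],(-.075,),(-.045,),(.015,))
E
```

```text
(-0.075,) [ 0.4856 -0.0377  0.2118] [ 0.7699  1.7758 -0.0521] [-0.1158 -0.2458  0.4274]
(-0.045,) [ 0.5145 -0.0297  0.1818] [ 0.8663  1.8025 -0.1521] [-0.1158 -0.2458  0.4274]
(0.015,) [ 0.5723 -0.0136  0.1218] [ 1.059   1.8561 -0.3521] [-0.1158 -0.2458  0.4274]
```

```bash
python3 -m creep '[[0.1,0.1,0.15,-0.012,-0.026,0.046,0],[0.2,0.25,0.2,-0.024,-0.052,0.09,0],[0.3,0.45,0.2,-0.036,-0.078,0.135,0],[0.35,0.6,0.2,-0.048,-0.1,0.18,0],[0.4,0.8,0.2,-0.058,-0.123,0.214,0]]'; python3 -c "
from h import *
from bench import get_state
s=get_state(); rows(s['ee_pos'],s['orientation'],(-.075,))"
```

```text
clock: 0.72
ee_pos: [0.3751, -0.3292, 0.2879]
orientation: [0.127, 0.832, 0.514, 0.166]
contact_force: [1.1, 0.6, 0.1]
opening: 0.0913
grip_force: 0.0
(-0.075,) [ 0.4856 -0.0377  0.2118] [ 0.3682  0.9716 -0.2537] [-0.0572 -0.1216  0.2124]
```

```bash
python3 -m creep '[[0.08,0.2,0,-0.011,-0.024,0.042,0],[0.15,0.4,0,-0.023,-0.049,0.085,0],[0.22,0.6,-0.05,-0.034,-0.073,0.127,0],[0.3,0.8,-0.1,-0.046,-0.097,0.17,0],[0.368,0.97,-0.2,-0.057,-0.122,0.212,0]]';  python3 -m creep '[[0,0,0,0,0,0,0],[0,0,0,0,0,0,0]]'; python3 - <<'E'
from h import *
from bench import *
import cv2
s=get_state(); print(s['joint_positions']); rows(s['ee_pos'],s['orientation'],(-.075,),(-.045,))
b=[capture(n)["img"][...,::-1] for n in("scene","top")]
cv2.imwrite("pics/a1.png",np.hstack([cv2.resize(b[0][120:340,220:440],(400,400)),cv2.resize(b[1][140:360,210:430],(400,400))]))
E
```

```text
clock: 1.35
ee_pos: [0.4762, -0.064, 0.2442]
orientation: [0.224, 0.582, 0.722, 0.3]
contact_force: [2.4, 0.3, 0.0]
opening: 0.0912
grip_force: 0.0
clock: 1.6
ee_pos: [0.4765, -0.0668, 0.2447]
orientation: [0.223, 0.584, 0.721, 0.299]
contact_force: [-0.1, -0.2, 0.4]
opening: 0.0913
grip_force: 0.0
[-0.67910191  0.14908631  2.22066715  1.21507077  0.63272516 -1.86479599]
(-0.075,) [ 0.4856 -0.0377  0.2118] [ 0.0302  0.0969 -0.1097] [-0.0072 -0.0087  0.0163]
(-0.045,) [ 0.5145 -0.0297  0.1818] [ 0.1266  0.1237 -0.2097] [-0.0072 -0.0087  0.0163]
```

View pics/a1.png

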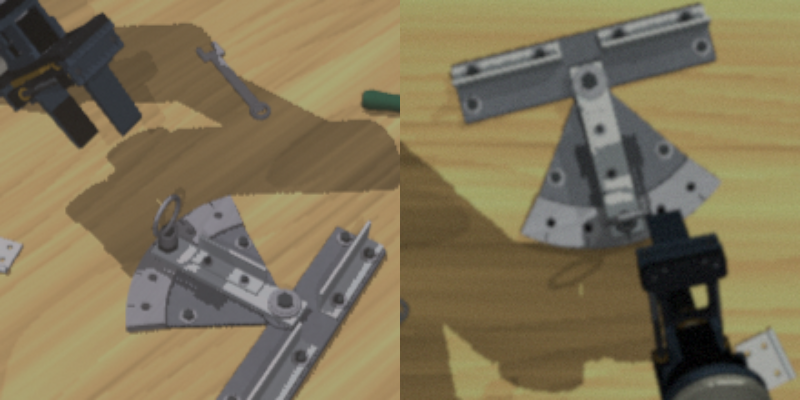

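The arm is up in front of the ring: the fingers are upper-left in the scene view, and in the top view the upper finger is at (665,225), still offset. The last row fell short, so I'll finish the approach.

```bash
python3 -m creep '[[0.015,0.05,-0.05,-0.003,-0.004,0.008,0],[0.03,0.097,-0.11,-0.007,-0.009,0.016,0],[0.03,0.097,-0.11,-0.007,-0.009,0.016,0],[0.03,0.097,-0.11,-0.007,-0.009,0.016,0]]'; python3 - <<'E'
from h import *
from bench import *
s=get_state(); print(s['joint_positions']); rows(s['ee_pos'],s['orientation'],(-.075,),(-.045,),(-.02,),(.015,))
E
```

```text
clock: 2.2
ee_pos: [0.4857, -0.0379, 0.2123]
orientation: [0.232, 0.559, 0.735, 0.305]
contact_force: [-0.0, -0.3, 0.9]
opening: 0.0911
grip_force: 0.0
[-0.60021215  0.24945062  2.29084666  1.52922627  0.57297518 -2.21819209]
(-0.075,) [ 0.4856 -0.0377  0.2118] [-0.0005  0.0008 -0.0016] [-0.0002  0.0006  0.0003]
(-0.045,) [ 0.5145 -0.0297  0.1818] [ 0.0959  0.0275 -0.1016] [-0.0002  0.0006  0.0003]
(-0.02,) [ 0.5386 -0.023   0.1568] [ 0.1762  0.0498 -0.1849] [-0.0002  0.0006  0.0003]
(0.015,) [ 0.5723 -0.0136  0.1218] [ 0.2886  0.081  -0.3016] [-0.0002  0.0006  0.0003]
```

```bash
python3 -m creep '[[0.048,0.014,-0.051,0,0,0,0],[0.096,0.027,-0.102,0,0,0,0],[0.144,0.041,-0.153,0,0,0,0],[0.144,0.041,-0.153,0,0,0,0],[0.144,0.041,-0.153,0,0,0,0]]'; python3 - <<'E'
from h import *
from bench import *
import cv2
s=get_state(); print(s['joint_positions']); rows(s['ee_pos'],s['orientation'],(-.03,),(-.01,),(.015,))
b=[capture(n)["img"][...,::-1] for n in("scene","top")]
cv2.imwrite("pics/a2.png",np.hstack([cv2.resize(b[0][170:290,250:370],(400,400),interpolation=2),cv2.resize(b[1][180:320,270:410],(400,400),interpolation=2)]))
E
```

```text
clock: 2.82
ee_pos: [0.5285, -0.0252, 0.1666]
orientation: [0.232, 0.559, 0.735, 0.305]
contact_force: [-0.3, -1.5, -0.9]
opening: 0.0914
grip_force: 0.0
[-0.48542587  0.41605073  2.26969705  1.87499596  0.53478177 -2.50813449]
(-0.03,) [ 0.529  -0.0257  0.1668] [ 0.0014 -0.0014  0.0008] [-0.0001  0.0008 -0.    ]
(-0.01,) [ 0.5482 -0.0203  0.1468] [ 0.0657  0.0164 -0.0659] [-0.0001  0.0008 -0.    ]
(0.015,) [ 0.5723 -0.0136  0.1218] [ 0.1459  0.0387 -0.1492] [-0.0001  0.0008 -0.    ]
```

View pics/a2.png

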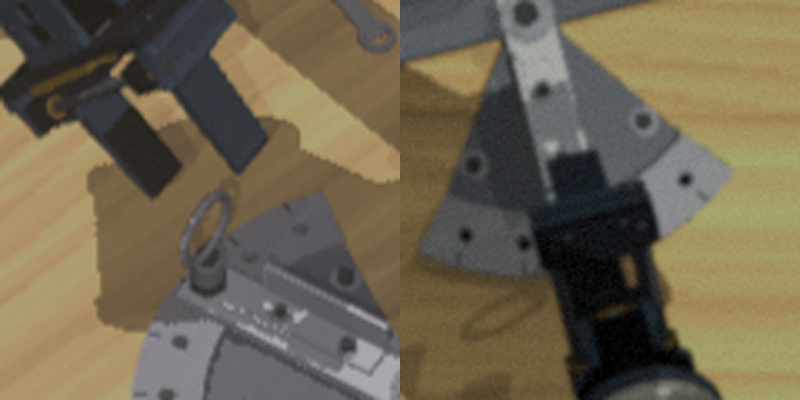

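The scene crop shows the two fingertips at (165,185) and (250,155), with the ring at (207,228) clear of both. I'll project the predicted tip positions to compare.

```bash
python3 - <<'E'
from h import *
from bench import get_state
s=get_state(); R=Ro.from_quat(np.roll(s['orientation'],-1)).as_matrix(); p=s['ee_pos']
h=s['opening']/2
for n,y in(("lo in",-h),("lo back",-h-.0135),("up in",h),("up back",h+.0135)):
  for x in(-.016,.016):
    X=p+R@[x,y,.014]; print(n,x,np.round(X,3),np.round((proj(S,X)-[250,170])*3.333),np.round((proj(T,X)-[270,180])*2.857))
E
```

```text
lo in -0.016 [ 0.511 -0.047  0.124] [158. 194.] [214. 252.]
lo in 0.016 [ 0.503 -0.016  0.124] [185. 164.] [170. 263.]
lo back -0.016 [ 0.502 -0.049  0.115] [148. 197.] [217. 266.]
lo back 0.016 [ 0.494 -0.018  0.115] [174. 167.] [173. 277.]
up in -0.016 [ 0.573 -0.029  0.189] [237. 172.] [192. 152.]
up in 0.016 [0.565 0.001 0.189] [264. 140.] [146. 164.]
up back -0.016 [ 0.583 -0.027  0.199] [249. 168.] [188. 137.]
up back 0.016 [0.574 0.004 0.199] [276. 136.] [142. 149.]
```

The predicted tips match the image to within a few crop pixels (about 1–2 mm). I'll insert along the tool axis in steps.

```bash
python3 -m creep '[[0.033,0.007,-0.033,0,0,0,0],[0.066,0.016,-0.066,0,0,0,0],[0.09,0.023,-0.09,0,0,0,0],[0.09,0.023,-0.09,0,0,0,0]]'; python3 -m creep '[[0.02,0.006,-0.02,0,0,0,0],[0.04,0.011,-0.04,0,0,0,0],[0.056,0.016,-0.059,0,0,0,0],[0.056,0.016,-0.059,0,0,0,0],[0.056,0.016,-0.059,0,0,0,0]]'; python3 - <<'E'
from h import *
from bench import *
s=get_state(); print(s['joint_positions'],s['contact_force']); rows(s['ee_pos'],s['orientation'],(.015,),(.015,.012),(.015,.018))
E
```

```text
clock: 3.42
ee_pos: [0.5557, -0.0181, 0.1389]
orientation: [0.232, 0.559, 0.735, 0.305]
contact_force: [0.7, 0.9, -0.1]
opening: 0.0911
grip_force: 0.0
clock: 4.05
ee_pos: [0.5723, -0.0131, 0.1209]
orientation: [0.232, 0.559, 0.735, 0.305]
contact_force: [-0.6, -0.1, 0.8]
opening: 0.0914
grip_force: 0.0
[-0.39403791  0.56316854  2.21556614  2.12444023  0.53972457 -2.70145087] [-0.558768   -0.07286833  0.75452149]
(0.015,) [ 0.5723 -0.0136  0.1218] [-0.0001 -0.0018  0.003 ] [-0.0001  0.0005 -0.0002]
(0.015, 0.012) [ 0.5723 -0.0136  0.1338] [-0.0001 -0.0018  0.043 ] [-0.0001  0.0005 -0.0002]
(0.015, 0.018) [ 0.5723 -0.0136  0.1398] [-0.0001 -0.0018  0.063 ] [-0.0001  0.0005 -0.0002]
```

Inserted with no contact force. Now lift in small steps, watching the spring force.

```bash
for i in 1 2 3; do python3 -m creep '[[0,-0.001,0.01,0,0,0,0],[0,-0.001,0.02,0,0,0,0],[0,-0.001,0.02,0,0,0,0]]' | egrep 'pos|force: \['; done;  python3 -m creep '[[0,0,0,0,0,0,0]]'| egrep 'pos|force: \['
```

```text
ee_pos: [0.5726, -0.0136, 0.1275]
contact_force: [-0.9, 0.2, 0.1]
ee_pos: [0.5722, -0.0138, 0.1329]
contact_force: [-1.5, -0.6, -5.1]
ee_pos: [0.5723, -0.0141, 0.1391]
contact_force: [-2.4, -0.8, -6.7]
ee_pos: [0.5724, -0.0141, 0.1389]
contact_force: [-3.0, -0.9, -6.6]
```

```bash
python3 -m creep '[[0,0,0.008,0,0,0,0],[0,0,0.0165,0,0,0,0],[0,0,0.0165,0,0,0,0]]' | egrep 'pos|force: \['; python3 - <<'E'
from h import *
from bench import *
import cv2
F=[]
for i in range(3):
  b=[capture(n)["img"][...,::-1] for n in("scene","top")]; s=get_state();F.append(s['contact_force'])
print(np.mean(F,0)); p=s['ee_pos'];print(s['joint_positions'])
L=p[2]-pose(.015)[0][2]
rows(p,s['orientation'],*[(.015,L,a) for a in(0,-.065,-.131,-.196,-.262)])
cv2.imwrite("pics/a3.png",np.hstack([cv2.resize(b[0][170:290,250:370],(400,400),interpolation=2),cv2.resize(b[1][180:320,270:410],(400,400),interpolation=2)]))
E
```

```text
ee_pos: [0.5724, -0.0141, 0.1441]
contact_force: [-2.6, 0.2, -5.7]
[-2.95040895 -0.00905262 -6.96309261]
[-0.39649667  0.49914573  2.1964867   1.99373014  0.50148401 -2.553362  ]
(0.015, np.float64(0.02203062059236008), 0) [ 0.5723 -0.0136  0.1438] [-0.0004  0.0016  0.    ] [-0.      0.0005 -0.0001]
(0.015, np.float64(0.02203062059236008), -0.065) [ 0.5749 -0.0219  0.1438] [ 0.0082 -0.0259  0.    ] [-0.      0.0005  0.0205]
(0.015, np.float64(0.02203062059236008), -0.131) [ 0.5781 -0.0301  0.1438] [ 0.0187 -0.0532  0.    ] [-0.      0.0005  0.0416]
(0.015, np.float64(0.02203062059236008), -0.196) [ 0.5817 -0.0379  0.1438] [ 0.0308 -0.0793  0.    ] [-0.0001  0.0005  0.0622]
(0.015, np.float64(0.02203062059236008), -0.262) [ 0.5859 -0.0456  0.1438] [ 0.0449 -0.105   0.    ] [-0.0001  0.0005  0.0832]
```

View pics/a3.png

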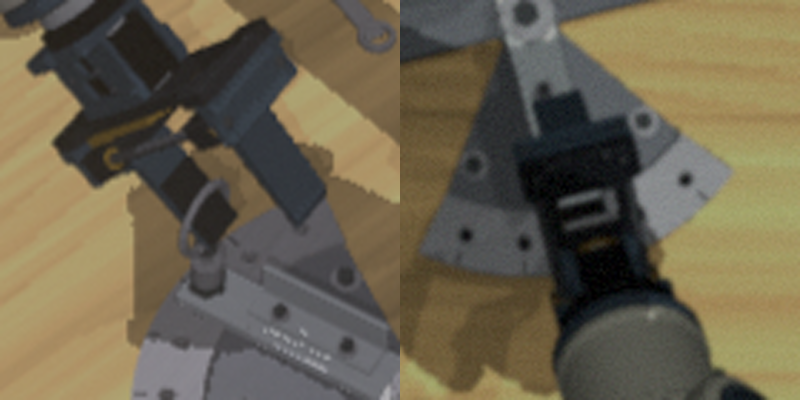

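The finger is through the ring and the ring has risen about 13–15 mm in the scene crop (its top is now near (213,180)). The 7 N force agrees. I'll add 1 mm of margin and swing.

```bash
python3 -m creep '[[0,0,0.003,0,0,0,0],[0.004,-0.013,0.003,0,0,0.01,0],[0.008,-0.026,0.003,0,0,0.0205,0],[0.013,-0.039,0.003,0,0,0.031,0],[0.0187,-0.053,0.003,0,0,0.0416,0]]' | egrep 'pos|force: \['; python3 - <<'E'
from h import *
from bench import *
s=get_state(); p=s['ee_pos'];print(s['joint_positions'])
L=p[2]-pose(.015)[0][2]
rows(p,s['orientation'],*[(.015,L,a) for a in(-.131,-.196,-.23,-.262)])
E
```

```text
ee_pos: [0.578, -0.0301, 0.1448]
contact_force: [-2.9, -0.3, -7.8]
[-0.4925645   0.50994906  2.12787642  1.65543926  0.58806902 -2.39540521]
(0.015, np.float64(0.023009370848229488), -0.131) [ 0.5781 -0.0301  0.1448] [0.0001 0.0002 0.    ] [-0.0001  0.0005 -0.0004]
(0.015, np.float64(0.023009370848229488), -0.196) [ 0.5817 -0.0379  0.1448] [ 0.0122 -0.026   0.    ] [-0.0001  0.0005  0.0203]
(0.015, np.float64(0.023009370848229488), -0.23) [ 0.5838 -0.0419  0.1448] [ 0.0192 -0.0393  0.    ] [-0.0001  0.0005  0.0311]
(0.015, np.float64(0.023009370848229488), -0.262) [ 0.5859 -0.0456  0.1448] [ 0.0263 -0.0516  0.    ] [-0.0001  0.0005  0.0413]
```

```bash
python3 -m creep '[[0.006,-0.013,0,0,0,0.01,0],[0.012,-0.026,0,0,0,0.02,0],[0.019,-0.039,0,0,0,0.031,0],[0.0263,-0.0516,0,0,0,0.041,0],[0.0263,-0.0516,0,0,0,0.041,0]]' | egrep 'pos|force: \['; python3 - <<'E'
from h import *
from bench import *
import cv2
b=[capture(n)["img"][...,::-1] for n in("scene","top")]
s=get_state(); p=s['ee_pos'];print(s['joint_positions'],s['contact_force'])
L=p[2]-pose(.015)[0][2]
rows(p,s['orientation'],(.015,L,-.262))
# expected positions in crops
t=YAW+.262; u=np.array([np.cos(t),np.sin(t)])
m=PV-.175*u
for n,X in(("pin z.028",[*m,.028]),("barend",[*(PV-.19*u),.028]),("endL",[*(PV-.19*u+.02*np.array([-u[1],u[0]])),.028]),("endR",[*(PV-.19*u-.02*np.array([-u[1],u[0]])),.028])): print(n,np.round((proj(S,np.array(X))-[250,170])*3.333),np.round((proj(T,np.array(X))-[270,180])*2.857))
cv2.imwrite("pics/a4.png",np.hstack([cv2.resize(b[0][170:290,250:370],(400,400),interpolation=2),cv2.resize(b[1][180:320,270:410],(400,400),interpolation=2)]))
E
```

```text
ee_pos: [0.5864, -0.0463, 0.1449]
contact_force: [-3.2, -1.8, -7.8]
[-0.5589337   0.530707    2.04237613  1.40792643  0.68912721 -2.29437274] [-3.11527142 -2.29971946 -7.53520303]
(0.015, np.float64(0.023034763635936012), -0.262) [ 0.5859 -0.0456  0.1448] [-0.0002 -0.0001  0.    ] [-0.0001  0.0006  0.0009]
pin z.028 [178. 327.] [238. 211.]
barend [158. 322.] [248. 228.]
endL [167. 300.] [225. 241.]
endR [148. 344.] [270. 215.]
```

View pics/a4.png

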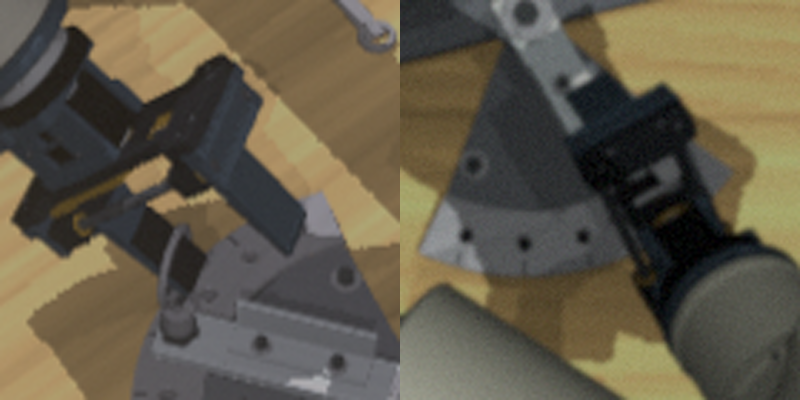

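The arm has swung one hole: the three left holes are free in the top crop, at (65,235), (124,243) and (182,237), and the middle one is now exposed. The barrel sits near its predicted place. When I lower, a spring force that persists below z≈0.137 means the pin has entered the hole.

```bash
for i in 1 2 3 4 5; do python3 -m creep '[[0,0,-0.0055,0,0,0,0],[0,0,-0.011,0,0,0,0],[0,0,-0.011,0,0,0,0]]' | egrep 'pos|force: \['; done
```

```text
ee_pos: [0.5859, -0.0453, 0.1414]
contact_force: [-2.8, -2.6, -6.1]
ee_pos: [0.5859, -0.0454, 0.1381]
contact_force: [-3.8, -1.1, -7.0]
ee_pos: [0.586, -0.0455, 0.1348]
contact_force: [-3.9, -2.0, -6.0]
ee_pos: [0.586, -0.0455, 0.1315]
contact_force: [-4.3, -2.1, -5.7]
ee_pos: [0.5864, -0.0455, 0.1286]
contact_force: [0.6, -0.3, -0.4]
```

The force held to 0.1315 and vanished at 0.1286, so the pin is home. I'll centre the finger in the ring before withdrawing.

```bash
python3 -m creep '[[0,0,-0.011,0,0,0,0],[0,0,-0.022,0,0,0,0],[0,0,-0.022,0,0,0,0],[0,0,-0.022,0,0,0,0]]' | egrep 'pos|force: \['; python3 - <<'E'
from h import *
from bench import *
s=get_state(); p=s['ee_pos']
rows(p,s['orientation'],*[(d,0,-.262) for d in(.015,-.005,-.025,-.07)])
E
```

```text
ee_pos: [0.586, -0.0455, 0.1217]
contact_force: [1.0, -0.4, -0.1]
(0.015, 0, -0.262) [ 0.5859 -0.0456  0.1218] [-0.0003 -0.0004  0.0004] [-0.0002  0.0005  0.0007]
(-0.005, 0, -0.262) [ 0.5687 -0.0558  0.1418] [-0.0577 -0.0343  0.067 ] [-0.0002  0.0005  0.0007]
(-0.025, 0, -0.262) [ 0.5514 -0.0659  0.1618] [-0.1152 -0.0681  0.1337] [-0.0002  0.0005  0.0007]
(-0.07, 0, -0.262) [ 0.5127 -0.0888  0.2068] [-0.2444 -0.1443  0.2837] [-0.0002  0.0005  0.0007]
```

```bash
python3 -m creep '[[-0.029,-0.017,0.033,0,0,0,0],[-0.058,-0.034,0.067,0,0,0,0],[-0.087,-0.051,0.1,0,0,0,0],[-0.115,-0.068,0.134,0,0,0,0],[-0.17,-0.1,0.2,0,0,0,0]]' | egrep 'pos|force: \['; python3 -m creep '[[-0.06,-0.035,0.1,0,0,0,0],[-0.1,-0.1,0.25,0,0,0,0],[-0.12,-0.2,0.35,0,0,0,0],[-0.12,-0.25,0.4,0,0,0,0],[-0.12,-0.25,0.4,0,0,0,0]]' | egrep 'clock|pos|force: \['; python3 - <<'E'
from h import *
from bench import *
import cv2
b=[capture(n)["img"][...,::-1] for n in("scene","top")]
t=YAW+.262; u=np.array([np.cos(t),np.sin(t)]); m=PV-.175*u; v=np.array([-u[1],u[0]])
for n,X in(("cap",[*m,.063]),("ringtop",[*m,.12]),("ringbot",[*m,.06]),("endL",[*(PV-.2*u+.02*v),.028]),("endR",[*(PV-.2*u-.02*v),.028])): print(n,np.round((proj(S,np.array(X))-[250,190])*3.333),np.round((proj(T,np.array(X))-[260,165])*2.857))
cv2.imwrite("pics/a5.png",np.hstack([cv2.resize(b[0][190:310,250:370],(400,400),interpolation=2),cv2.resize(b[1][165:305,260:400],(400,400),interpolation=2)]))
E
```

```text
ee_pos: [0.5346, -0.0754, 0.1818]
contact_force: [-0.4, -0.1, 0.8]
clock: 10.95
ee_pos: [0.4993, -0.1516, 0.3026]
contact_force: [0.7, 0.3, -0.1]
cap [176. 231.] [268. 249.]
ringtop [173. 181.] [271. 242.]
ringbot [176. 234.] [268. 250.]
endL [154. 230.] [260. 295.]
endR [135. 274.] [306. 269.]
```

View pics/a5.png

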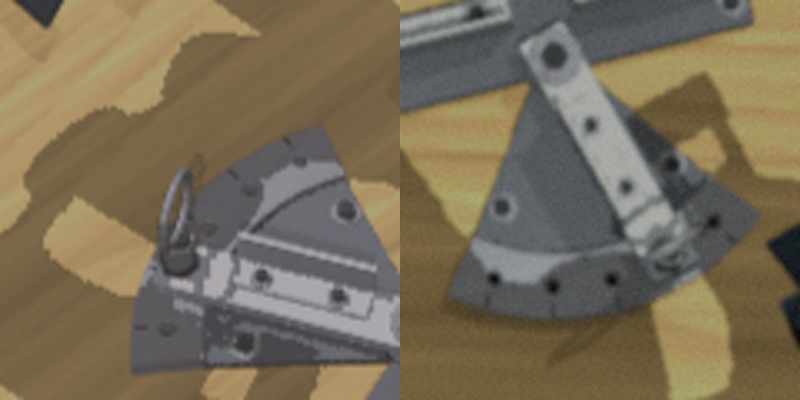

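The ring stands at the neighbouring hole with its top at about (185,170) in the scene crop. That offset from prediction matches what I saw with the pin home at the start, whereas resting on the rim would put it about 9 px higher. The finger is clear and nothing else moved, so I'm handing in.

```bash
python3 -c "
from bench import *
print(hand_in())"
```

```text
the job is handed in; nothing more can be done
None
```

The jig arm is now one hole towards the clamp, at -0.262 rad. The spring force while lowering and the final picture both show the pin fully home. The finger is out of the ring, and the job was handed in after about 11 s of robot time.

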